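Brace the square jar and twist off its tight cap

TASK

Stand the amber square jar, cap still on, fully down in the blue bracing nest, then unscrew its tight red cap anticlockwise and stop where the threads let go, with the white mark on the cap lined up with the white mark on the jar's corner. Lift the cap straight off and finish while still holding it level, a couple of centimetres clear above the jar's mouth, with the jar still down in the nest. Do not knock over or shift anything else on the table, the round white-capped jar included.

Things in the scene. Friction and masses are not known exactly. Their poses are not given: they have to be found in the camera images.
- jar: amber square jar, body 64 x 64 mm, 72 mm high, 0.3 to 0.45 kg, upright on the table. Origin: centre of its underside; z up; x and y square to its side faces. White mark: a bar on the shoulder and down the edge at the +x +y corner. It fits the nest in any of four quarter turns, and can be carried by its closed cap (thread friction keeps the cap from turning by itself).
- cap: red twist-off cap, 60 mm diameter, 21 mm high, 45 g. Origin: centre of its lower rim; z up. White mark: a bar on the top and down the rim at +x +y. Screwed on, its rim is 76 mm above the jar's underside (4 mm above the shoulder), and its x axis stands 62 to 68 degrees clockwise (from above) of the jar's x axis.
- jar_mouth (a point): centre of the square jar's mouth, 92 mm above its underside, at the top of a round glass neck 44 mm in diameter with three thread ramps. A white sprung seal in the mouth pushes up on the cap with about 22 N and follows it for 4 mm when it is released.
- nest: bracing nest bolted to the table: aluminium plate 130 x 130 x 6 mm with four blue walls round a square socket 67 mm wide (1.5 mm play each side of the jar). Walls rise to 32 mm above the table, flared lips above them to 42 mm guide the jar in. Origin: centre of the plate's underside, on the table; z up; x and y square to the socket's sides.
- nest_floor (a point): centre of the nest's inner floor, 6 mm above the table, where the jar's underside comes to stand
- round_jar: bystander: round clear jar with a white cap, 62 mm diameter, 95 mm high, origin at the centre of its underside; it may stand where the square jar might have stood; leave alone
- tape_roll: bystander: brown roll, 90 mm diameter, 48 mm high; origin at the centre of its underside; leave alone
- spatula: bystander: blue-handled spatula lying on the table, 260 mm long; leave alone
- spray_bottle: bystander: white bottle with blue cap, 60 mm diameter, 170 mm high; origin at the centre of its underside; leave alone
- carton: bystander: cardboard carton 120 x 90 x 70 mm; origin at the centre of its underside; leave alone
- cap_tub: bystander: open yellow tub with spare caps, 160 x 120 x 50 mm; origin at the centre of its underside; leave alone
- cap_top (a point): centre of the cap's flat top, 21 mm above its rim. Turned anticlockwise the cap may rise 2 mm; the threads let go after about 46 degrees; at 65 degrees the marks meet (cap x along jar x); 30 degrees on, the lugs hit a stop. Tight: up to about 0.6 N m, so the jar must be braced. Until the threads let go, pulling up lifts the whole jar.
There are look-alikes about, which are no part of the job. There is more than one size of the cap; the one meant has the size given above. Leave any green look-alike of the nest alone.

How it is judged:
By the outcome, as a careful person would: the job done as asked, in the order asked, and still so for the second after the job is handed in, while the arm keeps its last pose, push and grip.
It also fails if it takes over 53 s, if anything falls off the work surface, if the arm or the gripper's body presses on something with over 40 N, if the wrist force passes 120 N, or if a joint passes its speed limit or range.

ROBOT

A 6-joint arm with a two-finger parallel gripper is mounted at the origin on the work surface. World frame = base frame: x ahead of the robot, y to its left, z up, the work surface at z = 0. Lengths are in m, angles in rad, forces in N, time in s.
With the tool pointing down it reaches from about 0.3 to 0.875 m from the base axis. Payload 6.4 kg.
Tool frame: the origin (TCP) lies midway between the tips of the shut fingers; the grasp point (between the pads) lies 19 mm behind it; x points along the fingers, y is the direction in which the jaws open and shut, and the axes are right-handed (so a half turn about x gives the same grasp; the last joint's range is limited). The gripper opens to 85 mm and grips with 20 to 120 N. Pads are 22 mm wide; open, the fingers measure 114 mm over their backs; the gripper's body (76 mm by 85 mm) begins 54 mm behind the grasp point. The pads swing forward as they close: fully open they stand 13 mm farther back than shut.
Start: joints at [-1.357, 0.181, 1.607, -0, 1.354, -0.206], TCP at [0.234, -0.525, 0.204] pointing down, gripper open.
Joint ranges: [-2.99, 2.99], [-0.89, 2.07], [0.3, 2.58], [-1.14, 4.28], [0, 2.63], [-3.12, 3.12]. Speed limits (rad/s): [2.57, 2.57, 3.01, 3.14, 3.14, 3.14].

INTERFACE

Orientations are given as a unit quaternion [w, x, y, z].
In Python, from bench import ctrl gives the robot as it stands.
- The arm moves only by the tool step_arm, never from a script. Its argument "motion" is a list of rows, each a list of 7 numbers: the shift along the tool's x, y, z in mm, then the turn, a rotation vector about the tool's x, y, z in degrees, then the closure in counts, from 0 (fully open) to 255 (shut). In form: [[tx, ty, tz, rx, ry, rz, hand], ...]. A call has 1 to 10 rows; each row is the pose to reach, as a shift and turn from the pose commanded when the call began, along the tool's axes at that moment; what a row does not reach only later rows make up. A row lasts 1/8 s, in which the tool goes at most 62.5 mm and 10.7 degrees, less where a joint would pass 70% of its speed; a pose out of reach is approached as far as the arm can. A call with a gripper value outside its range is refused whole. The fingers move at their own pace and stop on an object; the grip force is fixed at half the most. Time passes only in rows, so rows that repeat a pose let the fingers close. It gives the time, the measured TCP pose, the force and the opening at its end, in the units of the state.
- ctrl.get_obs(): the state, without advancing time (a new reading comes with each control period).
- ctrl.camera(name): name is "side" or "top" or "wrist"; returns (picture, depth): 420x560x3 uint8, red, green, blue; 420x560 float32, m along the optical axis (not along the pixel's ray), 0 where there is no reading.
- ctrl.camera_info(name): a dict with "fx", "fy", "cx", "cy" (pixels), "T" (4x4, takes a point from camera to world coordinates); the wrist camera has in their place "hand_eye" (4x4, takes a point from camera to tool coordinates, whose origin is the TCP and whose axes are the tool frame's). Camera axes: x right, y down, z forward; pixel columns grow to the right and rows downward; lengths in m; the calibration is good to about 2 mm. A picture is of the moment at which its call begins: read the wrist's pose just before it. camera_info takes no time and is no camera call.
- ctrl.hand_in(): hands the job in, once; it reports no verdict.
The state is a dict: "time_s": time; "q": joint angles; "dq": joint speeds; "joint_efforts": joint torques, N m; "eef_pos": TCP position; "eef_rot": TCP orientation; "wrist_force": force on the tool from outside, world axes, zero at the start; "torque": the same for the moment, N m; "opening": opening from 0.0 (shut) to 1.0 (fully open).
Only numpy, scipy, OpenCV 4.12 (cv2) and the standard library are available. Lean on these libraries where they do the work, as an engineer would, in place of code of your own. Each camera call takes 0.05 s, during which the arm holds its last target. There are 200 camera calls.

## Working session

There is one attempt and no reset: what is moved stays moved. The work goes in short steps, Python scripts to look and compute and a tool call to move; the robot and the scene stay as the last step left them, time stands still between calls to the robot, and variables do not carry over. Pictures are saved under pics/ and viewed, about 8 in all and at most 12, crops included, and the job is handed in when it is done.

Besides the shell and the picture viewer there is one more tool, called by a JSON object that holds its "name" and its "arguments", one argument or row to a line. step_arm: Moves the arm, as the interface text tells. Its arguments: {"type":"object","properties":{"motion":{"type":"array","items":{"type":"array","items":{"type":"number"}}}},"required":["motion"]}

```bash
mkdir -p pics; ls; cat > h.py <<'E'
import numpy as np, cv2
from bench import ctrl
from scipy.spatial.transform import Rotation as R
def snap(n,tag):
    o=ctrl.get_obs(); p,d=ctrl.camera(n); i=ctrl.camera_info(n)
    if 'T' in i: T=np.array(i['T'])
    else:
        q=o['eef_rot']; W=np.eye(4); W[:3,:3]=R.from_quat([q[1],q[2],q[3],q[0]]).as_matrix(); W[:3,3]=o['eef_pos']
        T=W@np.array(i['hand_eye'])
    np.savez(f'pics/{tag}.npz',p=p,d=d,T=T,k=[i['fx'],i['fy'],i['cx'],i['cy']])
    cv2.imwrite(f'pics/{tag}.png',p[:,:,::-1]); return o
def load(tag):
    z=np.load(f'pics/{tag}.npz'); return z['p'],z['d'],z['T'],z['k']
def pt(tag,u,v,z=None):
    p,d,T,k=load(tag); r=np.array([(u-k[2])/k[0],(v-k[3])/k[1],1])
    if z is None: s=d[int(v),int(u)]
    else: s=(z-T[2,3])/(T[:3,:3]@r)[2]
    return T[:3,:3]@(r*s)+T[:3,3]
def cloud(tag):
    p,d,T,k=load(tag); v,u=np.mgrid[:420,:560]
    c=np.stack([(u-k[2])/k[0]*d,(v-k[3])/k[1]*d,d],-1)
    return c@T[:3,:3].T+T[:3,3],p,d
def crop(tag,u0,v0,u1,v1,s,out):
    p=load(tag)[0][v0:v1,u0:u1,::-1]; cv2.imwrite(f'pics/{out}.png',cv2.resize(p,None,fx=s,fy=s,interpolation=cv2.INTER_CUBIC))
E
python3 - <<'E'
from h import *
o=snap('top','top1'); snap('side','side1'); print(o)
a=[load(t)[0][:,:,::-1] for t in ('top1',)]
E
```

```text
pics
{'time_s': 0.0, 'q': array([-1.35729533e+00,  1.81555319e-01,  1.60798918e+00,  3.59655042e-06,
        1.35382870e+00, -2.06278358e-01]), 'dq': array([ 0.00047965, -0.00158031,  0.00011462,  0.00034694, -0.00096512,
       -0.00036621]), 'joint_efforts': array([ 1.10737470e-03, -4.44865680e+01, -3.51334584e+01, -7.17847934e-05,
        9.05827823e-03, -3.33964429e-06]), 'eef_pos': array([ 0.23424508, -0.52446637,  0.20358528]), 'eef_rot': array([-0.14669727, -0.6915873 , -0.1479563 ,  0.69158936]), 'wrist_force': array([ 0.12463091,  0.20166097, -0.34903589]), 'torque': array([-0.0159893 ,  0.03291468,  0.02268685]), 'opening': 1.0034905036562058}
```

View pics/top1.png

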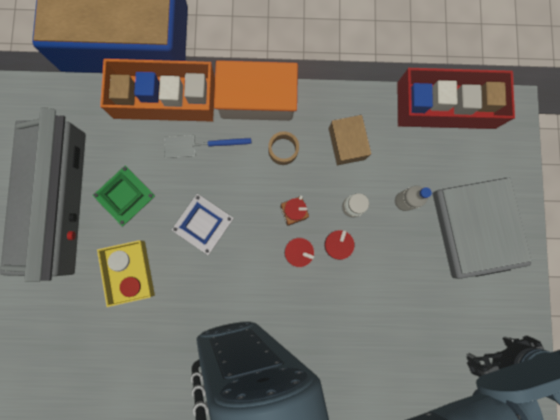

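The nest is at (203,223), with a green look-alike at (124,196). There are three red-capped candidates: (295,210) with an amber body showing, (299,252) and (340,244). The last two look larger. I'll check with an enlarged crop.

```bash
python3 - <<'E'
from h import *
crop('top1',160,170,380,280,3.5,'c1')
for n,u,v in [('j',293,211),('a',296,252),('b',338,246),('nest',203,223),('round',356,205)]: print(n,pt('top1',u,v).round(4))
c,p,d=cloud('top1'); h=p.astype(int)
red=(h[...,0]>130)&(h[...,1]<70)&(h[...,2]<70)
for n,u,v in [('j',293,211),('a',298,252),('b',340,244)]:
    m=np.zeros_like(red); m[v-22:v+22,u-22:u+22]=1; m&=red
    z=np.median(c[m][:,2]); q=c[m&(abs(c[...,2]-z)<.006)]; print(n,z,len(q),q.min(0)[:2],q.max(0)[:2])
E
```

```text
j [ 0.5571 -0.0905  0.0952]
a [ 0.4475 -0.1053  0.0312]
b [ 0.4673 -0.2263  0.0237]
nest [0.5261 0.1654 0.005 ]
round [ 0.5776 -0.2625  0.0947]
j 0.09739830087042578 313 [ 0.53524256 -0.12325061] [ 0.59049409 -0.0682694 ]
a 0.02973222406239784 543 [ 0.41073876 -0.15094591] [ 0.48479826 -0.07397304]
b 0.029813581328308025 553 [ 0.43294095 -0.26901966] [ 0.51013952 -0.1904089 ]
```

View pics/c1.png

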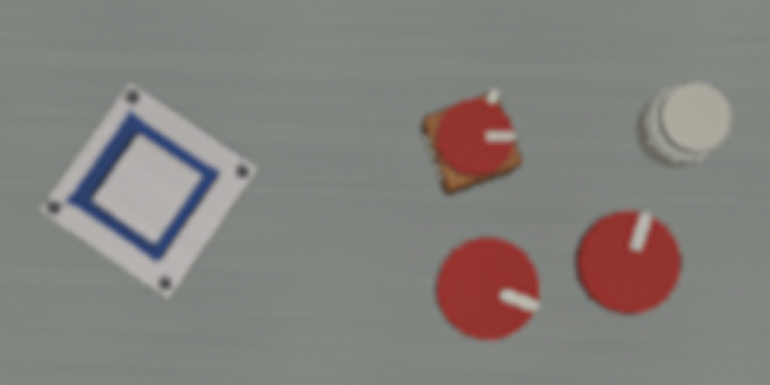

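View pics/side1.png

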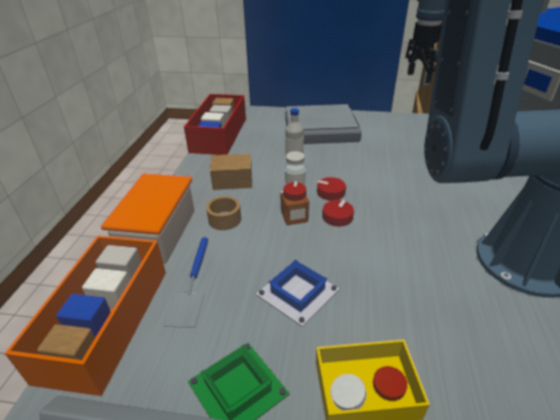

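The jar to move is the one at (295,210). Its cap top is 97 mm high and about 57 mm wide, and it has the amber square body and corner mark. The other two red caps are about 75 mm wide and lie on the table. From the crop, the jar's yaw is about -70° and the nest's about -32° (mod 90), so I'll turn it by about +38°. Next I'll move above the jar for a closer look.

```bash
cat >> h.py <<'E'
def row(x,y,z,yaw):
    "tool-frame row (mm,deg) from measured pose to a tool-down pose with tool y at world yaw (deg)"
    o=ctrl.get_obs(); q=o['eef_rot']; A=R.from_quat([q[1],q[2],q[3],q[0]])
    a=np.radians(yaw); Y=np.array([np.cos(a),np.sin(a),0]); X=np.array([0,0,-1.])
    B=R.from_matrix(np.stack([X,Y,np.cross(X,Y)],1))
    ty=A.as_matrix()[:,1]
    print('now',o['eef_pos'].round(4),'yaw',np.degrees(np.arctan2(ty[1],ty[0])).round(2),'q6',o['q'][5].round(2),'F',np.round(o['wrist_force'],1),'T',np.round(o['torque'],2),'t',o['time_s'])
    print('row',((A.inv().apply(np.array([x,y,z])-o['eef_pos']))*1000).round(1),(A.inv()*B).as_rotvec(degrees=True).round(1))
E
python3 - <<'E'
from h import *
print(ctrl.camera_info('wrist'))
row(.53,-.097,.28,0)
E
```

```text
{'fx': 289.6761547318165, 'fy': 289.6761547318165, 'cx': 283.0012963806374, 'cy': 208.18810645873992, 'hand_eye': array([[ 6.90607639e-05, -2.84328398e-01,  9.58726946e-01,
        -1.70420931e-01],
       [ 9.99999964e-01, -2.29995712e-04, -1.40243345e-04,
        -5.16827850e-04],
       [ 2.60378252e-04,  9.58726921e-01,  2.84328372e-01,
        -7.29730122e-02],
       [ 0.00000000e+00,  0.00000000e+00,  0.00000000e+00,
         1.00000000e+00]])}
now [ 0.2342 -0.5245  0.2037] yaw -65.95 q6 -0.21 F [ 0.2  0.1 -0.4] T [-0.02 -0.05 -0.  ] t 0.1
row [ -75.8 -270.  -444.4] [-65.9  -0.1   0.1]
```

```bash
python3 - <<'E'
from h import *
row(.562,-.07,.25,0)
E
```

```text
now [ 0.2342 -0.5245  0.2037] yaw -65.95 q6 -0.21 F [ 0.2  0.1 -0.4] T [-0.02 -0.05 -0.  ] t 0.1
row [ -45.8 -281.6 -484.6] [-65.9  -0.1   0.1]
```

{"name": "step_arm", "arguments": {
  "motion": [
    [-30,-20,-35,-6,0,0,0],
    [-46,-50,-85,-14,0,0,0],
    [-46,-80,-137,-22,0,0,0],
    [-46,-110,-188,-30,0,0,0],
    [-46,-140,-240,-38,0,0,0],
    [-46,-170,-292,-46,0,0,0],
    [-46,-200,-344,-54,0,0,0],
    [-46,-230,-395,-62,0,0,0],
    [-46,-260,-447,-66,0,0,0],
    [-46,-282,-485,-66,0,0,0]
  ]
}}

```text
time_s: 1.35
eef_pos: [0.5631, -0.0674, 0.2501]
eef_rot: [0.501, 0.499, 0.501, -0.499]
wrist_force: [0.4, -0.5, -0.8]
opening: 0.996
```

```bash
python3 - <<'E'
from h import *
row(.562,-.07,.25,0)
E
```

```text
now [ 0.5631 -0.0674  0.2501] yaw 0.19 q6 -0.33 F [ 0.4 -0.5 -0.8] T [-0.01 -0.03 -0.01] t 1.35
row [ 0.1 -1.1  2.5] [ 0.2 -0.   0. ]
```

{"name": "step_arm", "arguments": {
  "motion": [
    [0,0,0,0,0,0,0],
    [0,0,0,0,0,0,0]
  ]
}}

```text
time_s: 1.6
eef_pos: [0.5618, -0.0701, 0.2499]
eef_rot: [0.5, 0.499, 0.501, -0.5]
wrist_force: [-0.3, -0.8, -0.1]
opening: 0.999
```

```bash
python3 - <<'E'
from h import *
snap('wrist','w1'); row(.562,-.096,.25,0); crop('w1',140,60,420,270,2.8,'w1c')
E
```

```text
now [ 0.5617 -0.0706  0.2501] yaw 0.01 q6 -0.33 F [ 0.1 -0.2 -0.7] T [-0.01  0.02  0.01] t 1.65
row [ 0.1  0.3 25.4] [0.  0.  0.1]
```

View pics/w1c.png

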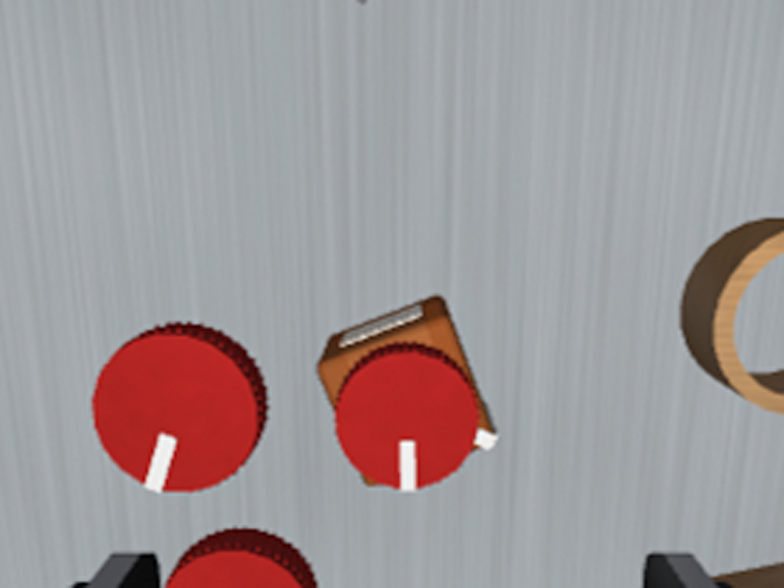

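```bash
cat >> h.py <<'E'
def ang(a,b): return np.degrees(np.arctan2(b[1]-a[1],b[0]-a[0]))
E
python3 - <<'E'
from h import *
c,p,d=cloud('w1'); h=p.astype(int)
near=(np.hypot(c[...,0]-.562,c[...,1]+.096)<.06)&(d>0)
red=near&(h[...,0]>110)&(h[...,1]<60)&(c[...,2]>.085)
zt=np.median(c[red][:,2]); q=c[red&(abs(c[...,2]-zt)<.004)]
print('cap z',zt,'circ',cv2.minEnclosingCircle((q[:,:2]*1000).astype(np.float32)))
s=near&(abs(c[...,2]-.072)<.005); q=c[s]; print(len(q),np.median(q[:,2]))
print('shoulder',cv2.minAreaRect((q[:,:2]*1000).astype(np.float32)))
s=near&(c[...,2]>.01); print('all',cv2.minAreaRect((c[s][:,:2]*1000).astype(np.float32)))
f=lambda u,v,z: pt('w1',140+u/2.8,60+v/2.8,z)
a,b=f(407,445,.097),f(407,488,.097); print('capmark',ang(a,b), a,b)
cc=f(407,416,.097); m=f(486,439,.072); print('jarmark',m,cc,ang(cc,m),np.hypot(*(m-cc)[:2]))
# nest from top
c,p,d=cloud('top1'); h=p.astype(int)
bl=(h[...,2]>h[...,0]+40)&(np.hypot(c[...,0]-.526,c[...,1]-.166)<.09)
q=c[bl]; print('nest',len(q),cv2.minAreaRect((q[:,:2]*1000).astype(np.float32)),np.percentile(q[:,2],[5,50,95]))
pl=(np.hypot(c[...,0]-.526,c[...,1]-.166)<.1)&(h.min(-1)>150); q=c[pl];print('plate',cv2.minAreaRect((q[:,:2]*1000).astype(np.float32)))
E
```

```text
cap z 0.09861858461995326 circ ((565.033447265625, -94.79647064208984), 30.354297637939453)
559 0.0725168641375567
shoulder ((565.4248046875, -95.68694305419922), (64.65974426269531, 65.13794708251953), 21.330810546875)
all ((564.1846923828125, -83.36371612548828), (107.4718017578125, 87.08824920654297), 19.2574520111084)
capmark -89.80507709511683 [ 0.56481049 -0.10611998  0.097     ] [ 0.56487643 -0.12550254  0.097     ]
jarmark [ 0.6007202  -0.11166348  0.072     ] [ 0.5647672  -0.09339299  0.097     ] -26.93862953346761 0.0403290095534065
nest 317 ((523.4727172851562, 167.34027099609375), (86.31546020507812, 84.84864044189453), 57.1053581237793) [0.02781759 0.03841279 0.0440267 ]
plate ((523.5789184570312, 168.03152465820312), (129.89361572265625, 129.99298095703125), 57.64289093017578)
```

```bash
python3 - <<'E'
from h import *
row(.565,-.095,.070,0)
E
```

```text
now [ 0.5617 -0.0706  0.2501] yaw 0.01 q6 -0.33 F [ 0.1 -0.2 -0.7] T [-0.01  0.02  0.01] t 1.65
row [180.1   3.4  24.4] [0.  0.  0.1]
```

{"name": "step_arm", "arguments": {
  "motion": [
    [30,3,24,0,0,0,0],
    [75,3,24,0,0,0,0],
    [120,3,24,0,0,0,0],
    [150,3,24,0,0,0,0],
    [165,3,24,0,0,0,0],
    [175,3,24,0,0,0,0],
    [180,3,24,0,0,0,0],
    [180,3,24,0,0,0,0]
  ]
}}

```text
time_s: 2.65
eef_pos: [0.5658, -0.0941, 0.0711]
eef_rot: [0.501, 0.5, 0.5, -0.5]
wrist_force: [0.6, -0.3, -0.1]
opening: 0.998
```

{"name": "step_arm", "arguments": {
  "motion": [
    [0,0,0,0,0,0,60],
    [0,0,0,0,0,0,90],
    [0,0,0,0,0,0,130],
    [0,0,0,0,0,0,255],
    [0,0,0,0,0,0,255],
    [0,0,0,0,0,0,255]
  ]
}}

```text
time_s: 3.4
eef_pos: [0.5656, -0.094, 0.0708]
eef_rot: [0.5, 0.5, 0.5, -0.5]
wrist_force: [-0.1, 0.2, 2.6]
opening: -0.001
```

```bash
python3 - <<'E'
from h import *
row(.565,-.095,.17,0)
snap('wrist','w2'); crop('w2',140,150,420,360,2.8,'w2c')
E
```

```text
now [ 0.5656 -0.094   0.0708] yaw 0.05 q6 -0.37 F [-0.1  0.2  2.6] T [-0.04  0.04  0.01] t 3.4
row [-99.2  -0.6   1.1] [ 0.1  0.  -0. ]
```

View pics/w2c.png

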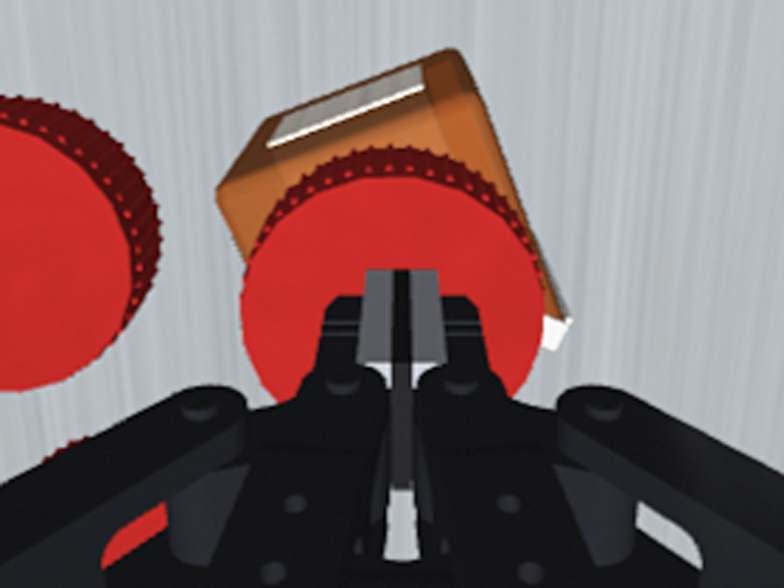

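The fingers shut completely and did not grip the cap. I'll check the depths before moving anything.

```bash
python3 - <<'E'
from h import *
f=lambda u,v: (140+u/2.8,150+v/2.8)
for n,u,v in [('captop',330,220),('captop2',500,250),('captopclose',345,285),('tipL',376,275),('tipL2',376,300),('tipL3',376,350),('tipR',425,275),('padwide',340,320),('mark',553,333)]:
    print(n,pt('w2',*f(u,v)).round(4))
c,p,d=cloud('w2');h=p.astype(int)
near=(np.hypot(c[...,0]-.562,c[...,1]+.096)<.06)&(d>0)
s=near&(abs(c[...,2]-.072)<.004)&(h[...,0]>1.5*h[...,2]); print(cv2.minAreaRect((c[s][:,:2]*1000).astype(np.float32)))
o=ctrl.get_obs(); print(o['opening'],o['eef_pos'],o['q'])
E
```

```text
captop [ 0.5526 -0.0744  0.0983]
captop2 [ 0.5847 -0.0803  0.0985]
captopclose [ 0.5552 -0.0875  0.0987]
tipL [ 0.5614 -0.0821  0.106 ]
tipL2 [ 0.5617 -0.0824  0.1156]
tipL3 [ 0.5621 -0.0825  0.1321]
tipR [ 0.5703 -0.0824  0.1053]
padwide [ 0.5554 -0.0866  0.1148]
mark [ 0.6009 -0.1112  0.0738]
((563.1805419921875, -92.53917694091797), (63.52143478393555, 58.356544494628906), 21.009765625)
0.002904994562850388 [ 0.56558359 -0.09396585  0.07072162] [-3.71592945e-01  3.31225767e-01  1.71462949e+00  3.50673583e-05
  1.09522372e+00 -3.72543134e-01]
```

```bash
python3 - <<'E'
from h import *
k=load('w1')[3]; H=np.array(ctrl.camera_info('wrist')['hand_eye'])
for t in ('w1','w2'):
    p,d,T,k=load(t); v,u=np.mgrid[:420,:560]
    c=np.stack([(u-k[2])/k[0]*d,(v-k[3])/k[1]*d,d],-1)@H[:3,:3].T+H[:3,3]
    m=(d>0)&(abs(c[...,2])<.02)&(abs(c[...,1])<.06)&(c[...,0]<-.03 if t=='w2' else c[...,0]<.05)
    for lo in np.arange(-.1,.05,.01):
        q=m&(c[...,0]>=lo)&(c[...,0]<lo+.01)
        if q.sum(): print(t,round(lo,3),q.sum(),c[q].min(0).round(3)[1:],c[q].max(0).round(3)[1:])
cv2.imwrite('pics/w1full.png',load('w1')[0][200:,:,::-1])
E
```

```text
w1 -0.1 4661 [-0.06  -0.018] [0.06  0.013]
w1 -0.09 1522 [-0.06  -0.015] [0.06 0.01]
w1 -0.08 1497 [-0.056 -0.013] [0.057 0.007]
w1 -0.07 1519 [-0.056 -0.012] [0.057 0.011]
w1 -0.06 1213 [-0.056 -0.012] [0.057 0.011]
w1 -0.05 643 [-0.055 -0.012] [0.056 0.011]
w2 -0.1 5932 [-0.05  -0.019] [0.052 0.008]
w2 -0.09 5749 [-0.043 -0.015] [0.043 0.009]
w2 -0.08 2503 [-0.036 -0.015] [0.036 0.011]
w2 -0.07 780 [-0.019 -0.014] [0.02  0.011]
w2 -0.06 609 [-0.013 -0.012] [ 0.014 -0.007]
w2 -0.05 535 [-0.013 -0.012] [ 0.014 -0.007]
w2 -0.04 296 [-0.013 -0.012] [ 0.014 -0.007]
```

View pics/w1full.png

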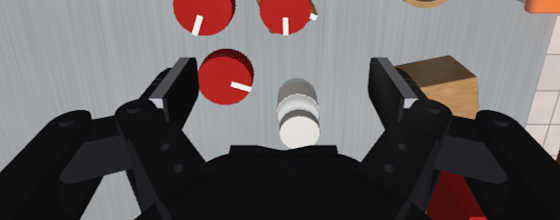

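The tips really sit about 34 mm behind the reported TCP: the shut tips measured 104 mm high while the TCP read 71 mm. They closed above the cap without touching it. I'll open, go 33 mm lower and grip again.

{"name": "step_arm", "arguments": {
  "motion": [
    [0,0,0,0,0,0,0],
    [0,0,0,0,0,0,0],
    [0,0,0,0,0,0,0],
    [0,0,0,0,0,0,0],
    [0,0,0,0,0,0,0],
    [10,0,1,0,0,0,0],
    [20,0,1,0,0,0,0],
    [28,0,1,0,0,0,0],
    [33,0,1,0,0,0,0],
    [33,0,1,0,0,0,0]
  ]
}}

```text
time_s: 4.7
eef_pos: [0.565, -0.0947, 0.0369]
eef_rot: [0.5, 0.5, 0.501, -0.5]
wrist_force: [-1.0, -0.1, 0.5]
opening: 0.997
```

{"name": "step_arm", "arguments": {
  "motion": [
    [0,0,0,0,0,0,30],
    [0,0,0,0,0,0,50],
    [0,0,0,0,0,0,65],
    [0,0,0,0,0,0,75],
    [0,0,0,0,0,0,255],
    [0,0,0,0,0,0,255],
    [0,0,0,0,0,0,255]
  ]
}}

```text
time_s: 5.58
eef_pos: [0.5644, -0.0952, 0.0402]
eef_rot: [0.5, 0.499, 0.501, -0.5]
wrist_force: [-13.2, 0.9, 23.1]
opening: 0.705
```

```bash
python3 - <<'E'
from h import *
row(.565,-.095,.138,37)
print(ctrl.get_obs()['opening']*85)
snap('wrist','w3'); crop('w3',140,150,420,360,2.8,'w3c')
E
```

```text
now [ 0.5644 -0.0952  0.0402] yaw 0.09 q6 -0.37 F [-13.2   0.9  23.1] T [ 0.24  2.49 -0.03] t 5.575
row [-97.8   0.3  -0.1] [-36.9  -0.    0.1]
59.89168132838351
```

View pics/w3c.png

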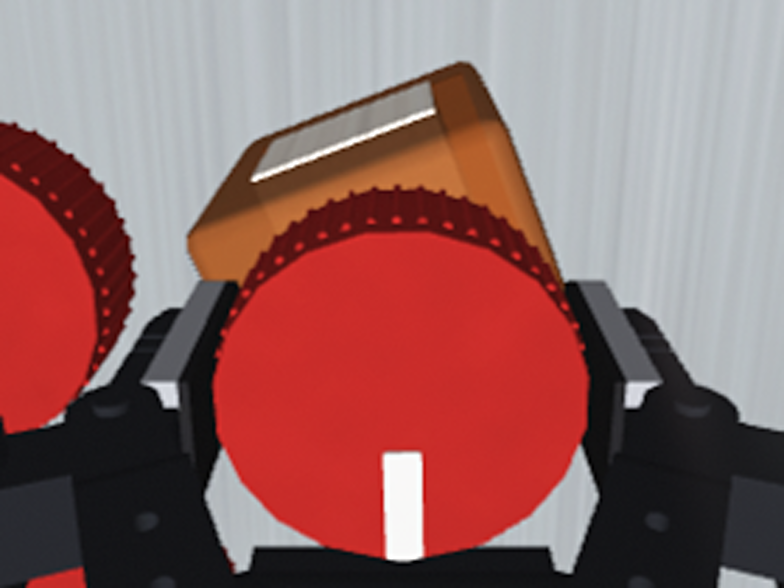

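The cap is gripped at 59.9 mm, but there is a 23 N upward reaction, so the tips may be resting on the shoulder. I'll measure the tip height.

```bash
python3 - <<'E'
from h import *
f=lambda u,v: (140+u/2.8,150+v/2.8)
for n,u,v in [('tipL',225,287),('tipLb',215,300),('tipR',587,287),('tipRb',597,300),('Lhi',170,375),('cap',400,300),('cap2',300,450),('shoulder',250,210),('sh2',210,270)]:
    print(n,pt('w3',*f(u,v)).round(4))
c,p,d=cloud('w3');h=p.astype(int)
near=(np.hypot(c[...,0]-.562,c[...,1]+.096)<.06)&(d>0)
red=near&(h[...,0]>150)&(h[...,1]<70)&(c[...,2]>.09); q=c[red]
A=np.c_[q[:,:2],np.ones(len(q))]; print('cap plane',np.linalg.lstsq(A,q[:,2],rcond=None)[0])
E
```

```text
tipL [ 0.5337 -0.084   0.0792]
tipLb [ 0.5333 -0.0835  0.0852]
tipR [ 0.5977 -0.0837  0.0796]
tipRb [ 0.5984 -0.0838  0.0843]
Lhi [ 0.532  -0.0837  0.1088]
cap [ 0.5647 -0.0767  0.0991]
cap2 [ 0.5486 -0.1035  0.0986]
shoulder [ 0.5373 -0.0724  0.0712]
sh2 [ 0.5299 -0.083   0.0741]
cap plane [-0.01863171 -0.00772485  0.10853323]
```

{"name": "step_arm", "arguments": {
  "motion": [
    [0,0,0,0,0,0,50],
    [0,0,0,0,0,0,20],
    [-2,0,0,0,0,0,20],
    [-4,0,0,0,0,0,20],
    [-4,0,0,0,0,0,20]
  ]
}}

```text
time_s: 6.25
eef_pos: [0.5655, -0.0949, 0.0416]
eef_rot: [0.5, 0.5, 0.5, -0.5]
wrist_force: [0.5, -0.7, -0.2]
opening: 0.921
```

{"name": "step_arm", "arguments": {
  "motion": [
    [0,0,0,0,0,0,50],
    [0,0,0,0,0,0,65],
    [0,0,0,0,0,0,72],
    [0,0,0,0,0,0,76],
    [0,0,0,0,0,0,80],
    [0,0,0,0,0,0,85],
    [0,0,0,0,0,0,255],
    [0,0,0,0,0,0,255],
    [0,0,0,0,0,0,255]
  ]
}}

```text
time_s: 7.38
eef_pos: [0.5652, -0.0949, 0.042]
eef_rot: [0.5, 0.5, 0.5, -0.5]
wrist_force: [-3.4, -0.9, 6.4]
opening: 0.694
```

```bash
python3 - <<'E'
from h import *
row(.565,-.095,.138,37)
E
```

```text
now [ 0.5652 -0.0949  0.042 ] yaw 0.06 q6 -0.37 F [-3.4 -0.9  6.4] T [ 0.11  0.63 -0.03] t 7.375
row [-96.   -0.2   0.1] [-36.9  -0.    0. ]
```

{"name": "step_arm", "arguments": {
  "motion": [
    [-10,0,0,0,0,0,255],
    [-25,0,0,0,0,0,255],
    [-45,0,0,0,0,0,255],
    [-65,0,0,0,0,0,255],
    [-80,0,0,0,0,0,255],
    [-95,0,0,0,0,0,255],
    [-100,0,0,0,0,0,255],
    [-100,0,0,0,0,0,255]
  ]
}}

```text
time_s: 8.38
eef_pos: [0.5654, -0.0949, 0.1416]
eef_rot: [0.5, 0.5, 0.5, -0.5]
wrist_force: [-0.3, 0.6, -4.7]
opening: 0.698
```

```bash
python3 - <<'E'
from h import *
row(.5235,.168,.142,36.8)
E
```

```text
now [ 0.5654 -0.0949  0.1416] yaw 0.05 q6 -0.37 F [-0.3  0.6 -4.7] T [ 0.02 -0.03  0.06] t 8.375
row [  -0.4  -41.6 -263. ] [-36.7   0.   -0. ]
```

{"name": "step_arm", "arguments": {
  "motion": [
    [0,-3,-20,-3,0,0,255],
    [0,-8,-50,-7,0,0,255],
    [0,-14,-90,-12,0,0,255],
    [0,-20,-130,-18,0,0,255],
    [0,-27,-170,-24,0,0,255],
    [0,-33,-210,-30,0,0,255],
    [0,-38,-240,-34,0,0,255],
    [0,-41,-258,-36,0,0,255],
    [0,-41.6,-263,-36.7,0,0,255],
    [0,-41.6,-263,-36.7,0,0,255]
  ]
}}

```text
time_s: 9.62
eef_pos: [0.5235, 0.1678, 0.1413]
eef_rot: [0.632, 0.317, 0.632, -0.317]
wrist_force: [-0.4, -0.6, -4.0]
opening: 0.695
```

```bash
python3 - <<'E'
from h import *
row(.5235,.168,.10,36.8)
snap('wrist','w4')
c,p,d=cloud('w4'); h=p.astype(int)
bl=(h[...,2]>h[...,0]+40)&(np.hypot(c[...,0]-.5235,c[...,1]-.168)<.08)&(c[...,2]<.06)
pl=(np.hypot(c[...,0]-.5235,c[...,1]-.168)<.1)&(abs(c[...,2]-.006)<.004)&(h.min(-1)>150)&(h.max(-1)-h.min(-1)<25)
for n,m in (('blue',bl),('plate',pl)): print(n,m.sum(),cv2.minAreaRect((c[m][:,:2]*1000).astype(np.float32)) if m.sum() else '')
s=(abs(c[...,2]-.172)<.004)&(h[...,0]>1.5*h[...,2])&(h[...,1]>60)&(np.hypot(c[...,0]-.5235,c[...,1]-.168)<.06)
print(cv2.minAreaRect((c[s][:,:2]*1000).astype(np.float32)))
cv2.imwrite('pics/w4.png',p[:,:,::-1])
E
```

```text
now [0.5235 0.1678 0.1413] yaw 36.74 q6 -0.55 F [-0.4 -0.6 -4. ] T [-0.02  0.01 -0.03] t 9.625
row [41.3  0.2 -0.2] [-0.1  0.   0. ]
blue 2271 ((521.7390747070312, 165.75814819335938), (99.44432067871094, 89.58928680419922), 57.05012512207031)
plate 6346 ((513.010986328125, 186.6494140625), (197.0614013671875, 155.72451782226562), 29.15169906616211)
((506.29791259765625, 184.3377227783203), (70.29959106445312, 31.711700439453125), 36.20320510864258)
```

View pics/w4.png

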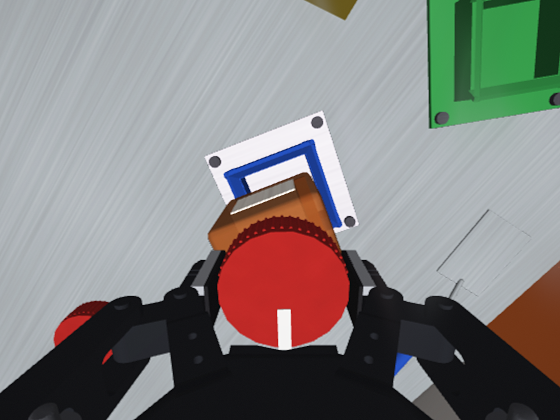

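The jar hovers over the nest. The plate corners are at (206,157), (325,112) and (358,222), which gives a refined nest pose.

```bash
python3 - <<'E'
from h import *
a,b,c=[pt('w4',*x,.006) for x in ((206,157),(324,112),(357.5,224))]
print((a+c)/2,np.linalg.norm(a-b),np.linalg.norm(b-c),ang(a,b),ang(b,c))
E
```

```text
[0.52479871 0.16956141 0.006     ] 0.1295769924241177 0.12634590861631545 56.90653374175443 -33.70301898873352
```

```bash
python3 - <<'E'
from h import *
row(.5244,.1688,.048,36.5)
E
```

```text
now [0.5237 0.1673 0.1413] yaw 36.7 q6 -0.55 F [ 0.1 -0.3 -4.7] T [-0.03 -0.    0.11] t 9.675
row [93.3  1.5 -0.8] [0.2 0.  0. ]
```

{"name": "step_arm", "arguments": {
  "motion": [
    [15,1.3,-0.8,0,0,0,255],
    [30,1.3,-0.8,0,0,0,255],
    [45,1.3,-0.8,0,0,0,255],
    [54,1.3,-0.8,0,0,0,255],
    [58,1.3,-0.8,0,0,0,255],
    [62,1.3,-0.8,0,0,0,255],
    [66,1.3,-0.8,0,0,0,255],
    [70,1.3,-0.8,0,0,0,255],
    [72,1.3,-0.8,0,0,0,255]
  ]
}}

```text
time_s: 10.8
eef_pos: [0.524, 0.1695, 0.0693]
eef_rot: [0.632, 0.317, 0.632, -0.317]
wrist_force: [0.7, -0.3, -4.5]
opening: 0.697
```

{"name": "step_arm", "arguments": {
  "motion": [
    [4,0,0,0,0,0,255],
    [8,0,0,0,0,0,255],
    [12,0,0,0,0,0,255],
    [15,0,0,0,0,0,255],
    [18,0,0,0,0,0,255],
    [20,0,0,0,0,0,255],
    [21,0,0,0,0,0,255],
    [21,0,0,0,0,0,255]
  ]
}}

```text
time_s: 11.8
eef_pos: [0.5241, 0.1695, 0.0485]
eef_rot: [0.632, 0.317, 0.632, -0.317]
wrist_force: [-0.5, 0.5, -5.2]
opening: 0.695
```

{"name": "step_arm", "arguments": {
  "motion": [
    [0.5,0,0,0,0,0,255],
    [1,0,0,0,0,0,255],
    [1.5,0,0,0,0,0,255],
    [2,0,0,0,0,0,255],
    [2,0,0,0,0,0,255]
  ]
}}

```text
time_s: 12.42
eef_pos: [0.5245, 0.1694, 0.048]
eef_rot: [0.632, 0.317, 0.632, -0.317]
wrist_force: [-5.5, -1.5, 8.8]
opening: 0.699
```

{"name": "step_arm", "arguments": {
  "motion": [
    [0,0,0,-4,0,0,255],
    [0,0,0,-8,0,0,255],
    [-0.3,0,0,-13,0,0,255],
    [-0.5,0,0,-18,0,0,255],
    [-0.7,0,0,-23,0,0,255],
    [-0.9,0,0,-28,0,0,255],
    [-1.1,0,0,-32,0,0,255],
    [-1.3,0,0,-36,0,0,255],
    [-1.5,0,0,-40,0,0,255],
    [-1.5,0,0,-40,0,0,255]
  ]
}}

```text
time_s: 13.68
eef_pos: [0.5248, 0.17, 0.0496]
eef_rot: [0.703, 0.082, 0.702, -0.081]
wrist_force: [-4.1, 0.2, 8.0]
opening: 0.694
```

```bash
python3 - <<'E'
from h import *
row(.5244,.1694,.048,101.5)
E
```

```text
now [0.5248 0.17   0.0496] yaw 76.8 q6 -1.24 F [-4.1  0.2  8. ] T [0.18 0.66 0.01] t 13.675
row [ 1.6 -0.7 -0.3] [-24.7   0.1  -0. ]
```

{"name": "step_arm", "arguments": {
  "motion": [
    [-0.2,0,0,-5,0,0,255],
    [-0.5,0,0,-10,0,0,255],
    [-0.5,0,0,-15,0,0,255],
    [-0.5,0,0,-19,0,0,255],
    [-0.5,0,0,-22,0,0,255],
    [-0.5,0,0,-22,0,0,255]
  ]
}}

```text
time_s: 14.42
eef_pos: [0.5248, 0.17, 0.0511]
eef_rot: [0.706, -0.054, 0.704, 0.054]
wrist_force: [-8.4, -0.3, 17.6]
opening: 0.696
```

```bash
python3 - <<'E'
from h import *
row(.5244,.1694,.048,101.5)
snap('wrist','w5'); snap('top','top5')
crop('w5',180,180,400,345,3.6,'w5c'); crop('top5',165,180,245,240,8,'top5c')
E
```

```text
now [0.5248 0.17   0.0511] yaw 98.8 q6 -1.63 F [-8.4 -0.3 17.6] T [ 0.01  1.33 -0.02] t 14.425
row [ 3.1 -0.5 -0.5] [-2.7  0.1 -0. ]
```

View pics/w5c.png

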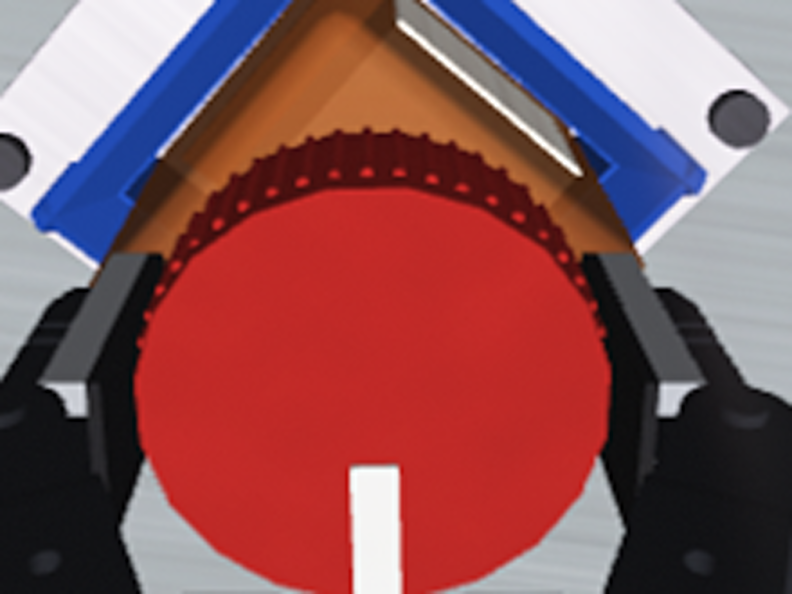

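Both marks can't be seen at once from the wrist, but the cap hasn't slipped in the grip: its mark is still straight down the image at (377,530). The 18 N upward push is the seal, so the threads have let go. I'll get the jar's yaw from its label and shoulder edges.

```bash
python3 - <<'E'
from h import *
f=lambda u,v: (180+u/3.6,180+v/3.6)
for a,b in (((405,28),(575,170)),((412,25),(560,150))):
    A,B=f(*a),f(*b)
    z=np.median([pt('w5',A[0]+(B[0]-A[0])*t,A[1]+(B[1]-A[1])*t)[2] for t in np.linspace(.1,.9,15)])
    for zz in (z,.07,.06): print('label',zz,ang(pt('w5',*A,zz),pt('w5',*B,zz)))
# same label lines on the table view w3 (jar yaw ref): crop (252,181)-(435,110)
g=lambda u,v:(140+u/2.8,150+v/2.8)
for zz in (.066,.06,.05): print('w3 label',ang(pt('w3',*g(253,181),zz),pt('w3',*g(435,111),zz)))
m1,m2=[pt('w5',*f(*x),.122-.02) for x in ((375,468),(377,592))]; print('capmark w5',ang(m1,m2))
m1,m2=[pt('w3',*g(*x),.097) for x in ((402,453),(404,556))]; print('capmark w3',ang(m1,m2))
# nest plate bolts
b=[pt('w5',*f(*x),.006) for x in ((739,118),(10,160))]; print('bolts',ang(*b),np.linalg.norm(b[0]-b[1]))
# shoulder edges via cloud
c,p,d=cloud('w5');h=p.astype(int)
s=(abs(c[...,2]-.078)<.005)&(h[...,0]>1.5*h[...,2])&(h[...,1]>50)&(np.hypot(c[...,0]-.5245,c[...,1]-.1695)<.06)
print(s.sum(),cv2.minAreaRect((c[s][:,:2]*1000).astype(np.float32)))
snap('side','s5'); crop('s5',230,150,370,330,3,'s5c')
E
```

```text
label 0.05842516730100775 58.505585070208944
label 0.07 58.505585070208944
label 0.06 58.50558507020883
label 0.0551640172134123 58.265583019417
label 0.07 58.26558301941707
label 0.06 58.26558301941715
w3 label 21.681602570466083
w3 label 21.681602570466154
w3 label 21.681602570466154
capmark w5 9.640021098902057
capmark w3 -88.94088559950407
bolts -77.74948897298927 0.1592290050134358
2429 ((502.9983215332031, 164.8680419921875), (41.069175720214844, 84.00161743164062), 11.83021068572998)
```

View pics/s5c.png

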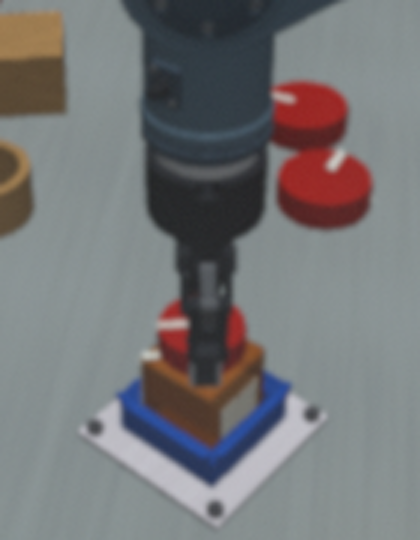

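The jar's yaw is about -32° and the cap's about -35.7°, so 3.7° remain.

{"name": "step_arm", "arguments": {
  "motion": [
    [0,0,0,-2,0,0,255],
    [0,0,0,-3.7,0,0,255],
    [0,0,0,-3.7,0,0,255],
    [0,0,0,-3.7,0,0,255]
  ]
}}

```text
time_s: 15.08
eef_pos: [0.5247, 0.1699, 0.0511]
eef_rot: [0.703, -0.077, 0.702, 0.077]
wrist_force: [-9.7, 0.2, 17.0]
opening: 0.699
```

```bash
python3 - <<'E'
from h import *
row(.5248,.17,.09,102.5)
snap('side','s6'); snap('wrist','w6')
a=load('s6')[0][240:320,260:330,::-1]; a=cv2.resize(a,None,fx=6,fy=6,interpolation=cv2.INTER_CUBIC)[:480,:420]
b=load('w6')[0][180:340,195:385,::-1]; b=cv2.resize(b,(380*480//320//1,480)) if 0 else cv2.resize(b,(370,480*370//570*1)) if 0 else cv2.resize(b,(380,320))
o=np.zeros((480,800,3),np.uint8); o[:a.shape[0],:a.shape[1]]=a; o[:320,420:800]=b; cv2.imwrite('pics/c6.png',o)
E
```

```text
now [0.5247 0.1699 0.0511] yaw 102.46 q6 -1.69 F [-9.7  0.2 17. ] T [-0.01  1.46 -0.07] t 15.075
row [-38.9   0.1   0.2] [-0.   0.1 -0. ]
```

View pics/c6.png

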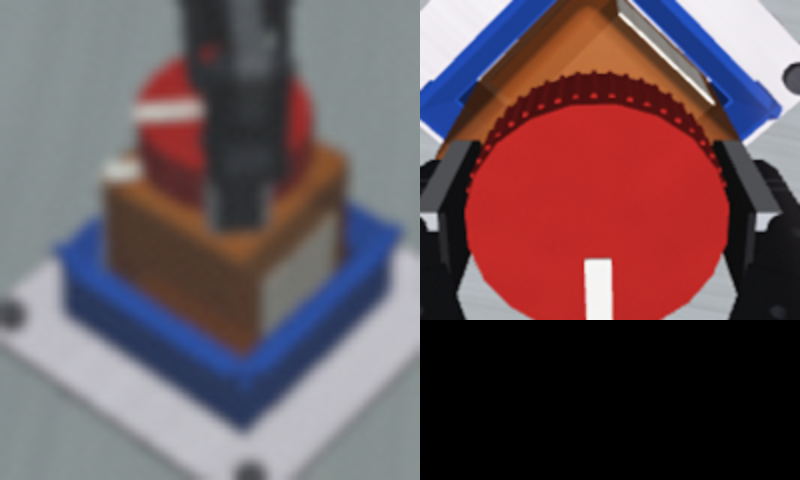

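{"name": "step_arm", "arguments": {
  "motion": [
    [-1.5,0,0,0,0,0,255],
    [-3,0,0,0,0,0,255],
    [-6,0,0,0,0,0,255],
    [-10,0,0,0,0,0,255],
    [-15,0,0,0,0,0,255],
    [-21,0,0,0,0,0,255],
    [-27,0,0,0,0,0,255],
    [-33,0,0,0,0,0,255],
    [-37,0,0,0,0,0,255],
    [-37,0,0,0,0,0,255]
  ]
}}

```text
time_s: 16.42
eef_pos: [0.5244, 0.1695, 0.0859]
eef_rot: [0.703, -0.077, 0.703, 0.077]
wrist_force: [-0.8, -0.5, -0.0]
opening: 0.697
```

```bash
python3 - <<'E'
from h import *
row(.5248,.17,.086,102.5)
snap('side','s7'); snap('wrist','w7')
a=load('s7')[0][220:320,260:330,::-1]; a=cv2.resize(a,(400,571),interpolation=cv2.INTER_CUBIC)
b=load('w7')[0][170:345,195:385,::-1]; b=cv2.resize(b,(400,368))
o=np.zeros((571,800,3),np.uint8); o[:,:400]=a; o[:368,400:]=b; cv2.imwrite('pics/c7.png',o)
c,p,d=cloud('w7');h=p.astype(int); n=(np.hypot(c[...,0]-.5247,c[...,1]-.17)<.035)&(h[...,0]>150)&(h[...,1]<70)&(c[...,2]>.12)
q=c[n]; print('cap plane',np.linalg.lstsq(np.c_[q[:,:2],np.ones(len(q))],q[:,2],rcond=None)[0],np.median(q[:,2]))
s=(np.hypot(c[...,0]-.5245,c[...,1]-.1695)<.06)&(h[...,0]>1.5*h[...,2])&(h[...,1]>50)&(abs(c[...,2]-.078)<.01); print('shoulder z',np.median(c[s][:,2]))
E
```

```text
now [0.5244 0.1695 0.0859] yaw 102.45 q6 -1.69 F [-0.8 -0.5 -0. ] T [0.01 0.01 0.01] t 16.425
row [-0.1  0.4  0.5] [-0.  0.  0.]
cap plane [ 0.00487804 -0.00152258  0.13987562] 0.14219170093486572
shoulder z 0.07882015889075816
```

View pics/c7.png

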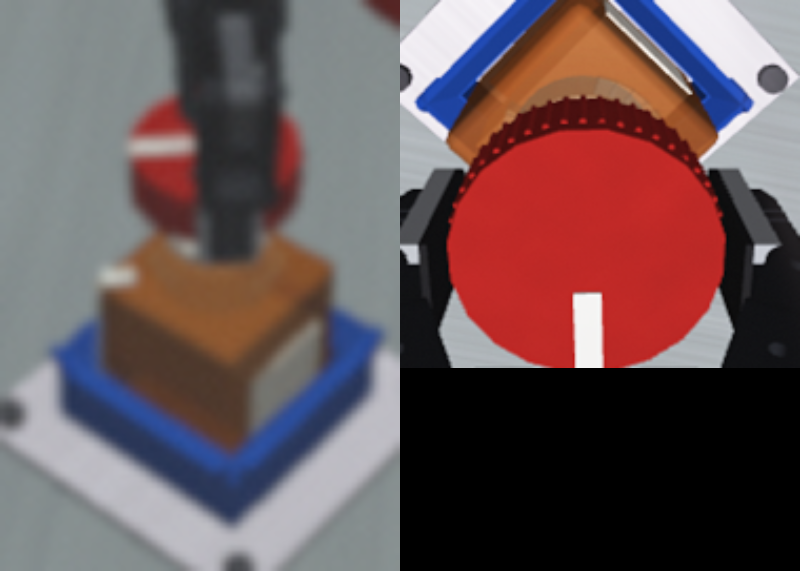

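```bash
python3 - <<'E'
from h import *
g=lambda x,y:(195+(x-400)*190/400,170+y*175/368); s=lambda x,y:(260+x*.175,220+y*.175)
print('label-90',ang(pt('w7',*g(606,12),.06),pt('w7',*g(690,92),.06))-90)
print('capmark-45',ang(pt('w7',*g(586,296),.141),pt('w7',*g(588.5,366),.141))-45)
C=np.array([.5245,.1695])
print('side jar',ang(C,pt('s7',*s(118,275),.078)),'side cap',ang(C,pt('s7',*s(160,147),.141)), ang(C,pt('s7',*s(133,149),.141)))
E
```

```text
label-90 -31.209220970605003
capmark-45 -30.788766683353614
side jar 11.726763882294208 side cap 17.048532812400794 16.018189600710368
```

```bash
python3 -c "
from bench import ctrl
print(ctrl.hand_in()); o=ctrl.get_obs(); print(o['time_s'],o['eef_pos'],o['opening'])"
```

```text
the job is handed in; nothing more can be done
None
the job is handed in; nothing more can be done
```

The job is done and handed in at about 16.5 s. The amber jar stands fully down in the blue nest. Its cap is unscrewed and held level about 22 mm above the jar's mouth.

**What I did:** I carried the jar by its closed cap, turned it about 37° to match the nest and lowered it in. I then turned the cap about 65.7° anticlockwise and lifted it straight off.

**Last checks:**
- **Jar:** the shoulder measured 79 mm above the table (78 mm expected), and the jar stayed in the nest when the cap came off.
- **Cap:** its top measured 142 mm, tilted by about 0.3°. The grip held at 59 mm and the wrist force was about zero.
- **Mark alignment:** the wrist camera put the cap and jar within about 0.5° of each other. The blurry side view suggested about 4–5° apart. I trusted the wrist camera, because it agrees with the measured turn.

**What went wrong on the way:**
- **First grip:** the fingers closed on air above the cap, because the real fingertips sit about 34 mm behind the stated tool point.
- **Second grip:** it pressed down with about 23 N, so I let go and gripped again 4 mm higher.

Apart from the jar and its cap, nothing was seen to be touched or moved, but I did not check each bystander at the end.

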